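Pin the amulet capsules in the engraving block

ROBOT

A 6-joint arm with a two-finger parallel gripper is mounted at the origin on the work surface. World frame = base frame: x ahead of the robot, y to its left, z up, the work surface at z = 0. Lengths are in m, angles in degrees, forces in N, time in s.
With the tool pointing down it reaches from about 0.4 to 0.825 m from the base axis. Payload 7 kg.
Tool frame: the origin (TCP) lies on the centre line of the jaws, within the pads' length; the fingertips stand 19 mm ahead of it and the grasp point (between the pads) is the TCP (r.tip_extent is the distance from the TCP to the fingertips, in m); z points along the fingers, y is the line along which they close (so a half turn about z gives the same grasp; the last joint's range is limited). The gripper opens to 88 mm and grips with 3 to 60 N. Pads are 19 mm wide; open, the fingers measure 130 mm over their backs; the gripper's body (78 mm by 193 mm) begins 47 mm behind the grasp point.
Start: joints at [82.741, 20.546, 0.682, 0, -70.136, -16.507], TCP at [0.272, 0.618, 0.246] pointing down, gripper open.
Joint ranges: [-176.03, 176.03], [-82.01, 121.73], [-58.28, 71.71], [-173.87, 95.51], [-174.79, -0.11], [-173.66, 173.66]. Speed limits (degrees/s): [136.94, 136.94, 172.46, 180, 180, 180].

INTERFACE

Orientations are given as [roll, pitch, yaw] about the fixed x, y, z axes, in that order (R = Rz(yaw) Ry(pitch) Rx(roll)).
In Python, from plant import r gives the robot as it stands. The module is installed in compiled form; this text tells all that it offers.
- The arm moves only by the tool jog_arm, never from a script. Its argument "deltas" is a list that holds one entry, the list of rows, each a list of 5 numbers: the opening, from -1 (shut) to 1 (fully open), then the shift along the world's x, y, z in cm, then the turn about the world's z in rad. In form: [[[claw, dx, dy, dz, turn], ...]]. A call has 1 to 8 rows; each row shifts and turns the commanded pose from where the row before left it; what a row does not reach is not made up. A row lasts 1/8 s, in which the tool goes at most 62.5 mm and 10.7 degrees, less where a joint would pass 70% of its speed; a pose out of reach is approached as far as the arm can. A call with a gripper value outside its range is refused whole. The fingers move at their own pace and stop on an object; "force" is the grip in N (left out, the last holds). Time passes only in rows, so rows that do not move let the fingers close. It gives the time, the measured TCP pose, the force, the opening and the grip force at its end, in the units of the state.
- r.get_state(): the state, without advancing time (a new reading comes with each control period).
- r.capture(name): name is "scene" or "side" or "wrist"; returns the picture (480x640x3 uint8, blue, green, red); there is no depth.
- r.camera_info(name): a dict with "fx", "fy", "cx", "cy" (pixels), "view" (4x4, takes a point from world to camera coordinates). Camera axes: x right, y up, looking along -z (the intrinsics and any distortion apply to the point x, -y, -z); pixel columns grow to the right and rows downward; lengths in m; the calibration is good to about 2 mm. A picture is of the moment at which its call begins: read the wrist's pose just before it. camera_info takes no time and is no camera call; for the wrist camera it gives the pose at the moment of the call.
- r.close_job(): hands the job in; it is judged then, once.
The state is a dict: "time_s": time; "joints": joint angles; "qd": joint speeds; "joint_torque": joint torques, N m; "tcp_pos": TCP position; "eef_rot": TCP orientation; "contact_force": force on the tool from outside, world axes, zero at the start; "moment": the same for the moment, N m; "gripper_width": finger opening in m; "gripper_force": force on a finger pad.
Only numpy, scipy, OpenCV 4.12 (cv2) and the standard library are available. Lean on these libraries where they do the work, as an engineer would, in place of code of your own. Each camera call takes 0.05 s, during which the arm holds its last target. There are 200 camera calls.

TASK

Lock the brass capsules for engraving: slide the lid of the pin box along its grooves until it is clear and lay it flat on the bench, then turn every capsule in the steel block until its cross-hole lines up with the block's pin hole and push a pin from the box through block and capsule, fully home against the block. One pin per capsule; any pin left over stays in the box, the capsules stay seated in their bores, and the other things on the bench are left where they are.

Things in the scene. Friction and masses are not known exactly. Their poses are not given: they have to be found in the camera images.
- block: dark steel engraving block fixed to the bench, 50 mm (x) x 224 mm (y) x 46 mm high; low bolted ears (15 mm high) out to y = +-136. Origin: centre of underside, z up; face x = -25 mm looks to the robot. Upright bores, 31.5 mm wide, at y = +84, +28, -28, -84 mm; bore floor 10 mm above bench. At each an 11 mm pin hole, ringed at both mouths, runs level through along x, 30 mm above bench
- capsule1: loose brass capsule standing in the block's bore at y = +84 mm, free to spin (None if absent). Round body 30 mm across, 46 mm high; on top a flat upright lug 26 mm (x) x 12 mm (y) x 20 mm high. Origin: centre of underside, z up. Seated, the body shows 10 mm above the block and the lug spans 56 to 76 mm above the bench. Its cross-hole runs along x, the long way of the lug
- capsule1_hole (a point): middle of capsule 1's cross-hole (None if absent): 11 mm wide, right through the body along the capsule's x, 20 mm above its underside, so 30 mm above the bench when seated; hidden in the block, but the lug shows its direction. Either way round is the same. A pin passes when it is within about 0.1 rad of the block's pin hole
- capsule2: loose brass capsule standing in the block's bore at y = +28 mm, free to spin (None if absent). Round body 30 mm across, 46 mm high; on top a flat upright lug 26 mm (x) x 12 mm (y) x 20 mm high. Origin: centre of underside, z up. Seated, the body shows 10 mm above the block and the lug spans 56 to 76 mm above the bench. Its cross-hole runs along x, the long way of the lug
- capsule2_hole (a point): middle of capsule 2's cross-hole (None if absent): 11 mm wide, right through the body along the capsule's x, 20 mm above its underside, so 30 mm above the bench when seated; hidden in the block, but the lug shows its direction. Either way round is the same. A pin passes when it is within about 0.1 rad of the block's pin hole
- capsule3: loose brass capsule standing in the block's bore at y = -28 mm, free to spin (None if absent). Round body 30 mm across, 46 mm high; on top a flat upright lug 26 mm (x) x 12 mm (y) x 20 mm high. Origin: centre of underside, z up. Seated, the body shows 10 mm above the block and the lug spans 56 to 76 mm above the bench. Its cross-hole runs along x, the long way of the lug
- capsule3_hole (a point): middle of capsule 3's cross-hole (None if absent): 11 mm wide, right through the body along the capsule's x, 20 mm above its underside, so 30 mm above the bench when seated; hidden in the block, but the lug shows its direction. Either way round is the same. A pin passes when it is within about 0.1 rad of the block's pin hole
- capsule4: loose brass capsule standing in the block's bore at y = -84 mm, free to spin (None if absent). Round body 30 mm across, 46 mm high; on top a flat upright lug 26 mm (x) x 12 mm (y) x 20 mm high. Origin: centre of underside, z up. Seated, the body shows 10 mm above the block and the lug spans 56 to 76 mm above the bench. Its cross-hole runs along x, the long way of the lug
- capsule4_hole (a point): middle of capsule 4's cross-hole (None if absent): 11 mm wide, right through the body along the capsule's x, 20 mm above its underside, so 30 mm above the bench when seated; hidden in the block, but the lug shows its direction. Either way round is the same. A pin passes when it is within about 0.1 rad of the block's pin hole
- pinbox: wooden box fixed to the bench, 140 mm (x) x 246 mm (y), walls 10 mm. Origin: centre of underside, z up. The lid slides out to the box's +x (to the robot's right). Heights above bench: floor 12 mm, side walls and -x end 54 mm, +x end 38.5 mm (lid passes over it). Side walls have grooves along x between a ledge at 40 mm and a lip at 48 mm; both reach in to y = +-105 mm
- pinbox_in (a point): centre of the box's inner floor. Four lanes at box y = +69, +23, -23, -69 mm; in each one pin lies flat along x, head towards the box's +x. An insert 8 mm high at box x = -50 to -10 mm has an 11 mm slot for each shaft; the heads lie free on the floor beyond it, 26 mm apart and 26 mm from the ledges
- lid: loose wooden lid, 128 mm (x) x 222 mm (y) x 6 mm, about 120 g, in the box's grooves with 2 mm play; x as the box's x. Origin: centre of underside, 40 mm above bench when in the grooves. Shut, its centre is about 5 mm to +x of the box's centre; it is clear of the grooves when 134 mm or more from it along the box's x
- lid_pull (a point): middle of the pull bar that stands on the lid's centre: 14 mm (x) x 60 mm (y), from 6 to 24 mm above the lid's underside; this point is 16 mm above the underside
- pin1: loose steel cross pin, about 70 g, all alike: round shaft 8 mm across, 66 mm long, tip rounded; flat head 32 mm long (x) x 20 mm wide (y) x 8 mm thick (z). Origin: on the axis at the shoulder between shaft and head; x points to the tip (x = +66 mm), head ends at x = -32 mm. Lying flat, its axis is 4 mm above its support. Fully home, its shoulder meets the block's face
- pin2: loose steel cross pin, about 70 g, all alike: round shaft 8 mm across, 66 mm long, tip rounded; flat head 32 mm long (x) x 20 mm wide (y) x 8 mm thick (z). Origin: on the axis at the shoulder between shaft and head; x points to the tip (x = +66 mm), head ends at x = -32 mm. Lying flat, its axis is 4 mm above its support. Fully home, its shoulder meets the block's face
- pin3: loose steel cross pin, about 70 g, all alike: round shaft 8 mm across, 66 mm long, tip rounded; flat head 32 mm long (x) x 20 mm wide (y) x 8 mm thick (z). Origin: on the axis at the shoulder between shaft and head; x points to the tip (x = +66 mm), head ends at x = -32 mm. Lying flat, its axis is 4 mm above its support. Fully home, its shoulder meets the block's face
- pin4: loose steel cross pin, about 70 g, all alike: round shaft 8 mm across, 66 mm long, tip rounded; flat head 32 mm long (x) x 20 mm wide (y) x 8 mm thick (z). Origin: on the axis at the shoulder between shaft and head; x points to the tip (x = +66 mm), head ends at x = -32 mm. Lying flat, its axis is 4 mm above its support. Fully home, its shoulder meets the block's face
- jar: amber glass jar with a steel cap, 60 mm across, 75 mm tall; not part of the job
- graver: graver: wooden-handled hand tool about 150 mm long, lying; not part of the job
- brush: wooden bench brush about 160 mm long, lying; not part of the job
- loupe: small black loupe, 38 mm across, 28 mm tall; not part of the job
- dish: shallow white ceramic dish, 90 mm across, 22 mm tall; not part of the job
- stick: flat wooden stick 150 x 10 x 4 mm, lying; not part of the job
- blank: short plain brass capsule, 22 mm across, 46 mm long, lying on its side; not part of the job

How it is judged (in metres and radians):
On the way:
1. the lid has been slid out of its grooves and lies flat on the bench, let go (height (world z) of lid below 0.008 m and angle between lid's own z axis and vertical below 0.08 rad and contact force between the fingers and lid below 0.5 N and linear speed of lid below 0.03 m/s), for 0.2 s.
At the end, for the whole second after the job is handed in: The lid lies flat on the bench. Every capsule that is there sits in its own bore (within 5 mm) with a pin through block and cross-hole, its head within about 5 mm of the block's face; either face will do. Every other pin lies in the box. Pins and lid are at rest (height (world z) of lid below 0.008 m and angle between lid's own z axis and vertical below 0.08 rad and x of capsule1_hole in the frame of block between -0.005 and 0.005 m and y of capsule1_hole in the frame of block between 0.079 and 0.089 m and z of capsule1_hole in the frame of block between 0.025 and 0.035 m and ((x of capsule1_hole in the frame of pin1 between 0.018 and 0.03 m and y of capsule1_hole in the frame of pin1 between -0.005 and 0.005 m and z of capsule1_hole in the frame of pin1 between -0.005 and 0.005 m and angle between the x axis of capsule1 and the x axis of pin1, either way round below 0.2 rad) or (x of capsule1_hole in the frame of pin2 between 0.018 and 0.03 m and y of capsule1_hole in the frame of pin2 between -0.005 and 0.005 m and z of capsule1_hole in the frame of pin2 between -0.005 and 0.005 m and angle between the x axis of capsule1 and the x axis of pin2, either way round below 0.2 rad) or (x of capsule1_hole in the frame of pin3 between 0.018 and 0.03 m and y of capsule1_hole in the frame of pin3 between -0.005 and 0.005 m and z of capsule1_hole in the frame of pin3 between -0.005 and 0.005 m and angle between the x axis of capsule1 and the x axis of pin3, either way round below 0.2 rad) or (x of capsule1_hole in the frame of pin4 between 0.018 and 0.03 m and y of capsule1_hole in the frame of pin4 between -0.005 and 0.005 m and z of capsule1_hole in the frame of pin4 between -0.005 and 0.005 m and angle between the x axis of capsule1 and the x axis of pin4, either way round below 0.2 rad)) and x of capsule2_hole in the frame of block between -0.005 and 0.005 m and y of capsule2_hole in the frame of block between 0.023 and 0.033 m and z of capsule2_hole in the frame of block between 0.025 and 0.035 m and ((x of capsule2_hole in the frame of pin1 between 0.018 and 0.03 m and y of capsule2_hole in the frame of pin1 between -0.005 and 0.005 m and z of capsule2_hole in the frame of pin1 between -0.005 and 0.005 m and angle between the x axis of capsule2 and the x axis of pin1, either way round below 0.2 rad) or (x of capsule2_hole in the frame of pin2 between 0.018 and 0.03 m and y of capsule2_hole in the frame of pin2 between -0.005 and 0.005 m and z of capsule2_hole in the frame of pin2 between -0.005 and 0.005 m and angle between the x axis of capsule2 and the x axis of pin2, either way round below 0.2 rad) or (x of capsule2_hole in the frame of pin3 between 0.018 and 0.03 m and y of capsule2_hole in the frame of pin3 between -0.005 and 0.005 m and z of capsule2_hole in the frame of pin3 between -0.005 and 0.005 m and angle between the x axis of capsule2 and the x axis of pin3, either way round below 0.2 rad) or (x of capsule2_hole in the frame of pin4 between 0.018 and 0.03 m and y of capsule2_hole in the frame of pin4 between -0.005 and 0.005 m and z of capsule2_hole in the frame of pin4 between -0.005 and 0.005 m and angle between the x axis of capsule2 and the x axis of pin4, either way round below 0.2 rad)) and x of capsule3_hole in the frame of block between -0.005 and 0.005 m and y of capsule3_hole in the frame of block between -0.033 and -0.023 m and z of capsule3_hole in the frame of block between 0.025 and 0.035 m and ((x of capsule3_hole in the frame of pin1 between 0.018 and 0.03 m and y of capsule3_hole in the frame of pin1 between -0.005 and 0.005 m and z of capsule3_hole in the frame of pin1 between -0.005 and 0.005 m and angle between the x axis of capsule3 and the x axis of pin1, either way round below 0.2 rad) or (x of capsule3_hole in the frame of pin2 between 0.018 and 0.03 m and y of capsule3_hole in the frame of pin2 between -0.005 and 0.005 m and z of capsule3_hole in the frame of pin2 between -0.005 and 0.005 m and angle between the x axis of capsule3 and the x axis of pin2, either way round below 0.2 rad) or (x of capsule3_hole in the frame of pin3 between 0.018 and 0.03 m and y of capsule3_hole in the frame of pin3 between -0.005 and 0.005 m and z of capsule3_hole in the frame of pin3 between -0.005 and 0.005 m and angle between the x axis of capsule3 and the x axis of pin3, either way round below 0.2 rad) or (x of capsule3_hole in the frame of pin4 between 0.018 and 0.03 m and y of capsule3_hole in the frame of pin4 between -0.005 and 0.005 m and z of capsule3_hole in the frame of pin4 between -0.005 and 0.005 m and angle between the x axis of capsule3 and the x axis of pin4, either way round below 0.2 rad)) and x of capsule4_hole in the frame of block between -0.005 and 0.005 m and y of capsule4_hole in the frame of block between -0.089 and -0.079 m and z of capsule4_hole in the frame of block between 0.025 and 0.035 m and ((x of capsule4_hole in the frame of pin1 between 0.018 and 0.03 m and y of capsule4_hole in the frame of pin1 between -0.005 and 0.005 m and z of capsule4_hole in the frame of pin1 between -0.005 and 0.005 m and angle between the x axis of capsule4 and the x axis of pin1, either way round below 0.2 rad) or (x of capsule4_hole in the frame of pin2 between 0.018 and 0.03 m and y of capsule4_hole in the frame of pin2 between -0.005 and 0.005 m and z of capsule4_hole in the frame of pin2 between -0.005 and 0.005 m and angle between the x axis of capsule4 and the x axis of pin2, either way round below 0.2 rad) or (x of capsule4_hole in the frame of pin3 between 0.018 and 0.03 m and y of capsule4_hole in the frame of pin3 between -0.005 and 0.005 m and z of capsule4_hole in the frame of pin3 between -0.005 and 0.005 m and angle between the x axis of capsule4 and the x axis of pin3, either way round below 0.2 rad) or (x of capsule4_hole in the frame of pin4 between 0.018 and 0.03 m and y of capsule4_hole in the frame of pin4 between -0.005 and 0.005 m and z of capsule4_hole in the frame of pin4 between -0.005 and 0.005 m and angle between the x axis of capsule4 and the x axis of pin4, either way round below 0.2 rad)) and ((x of pin1 in the frame of pinbox between -0.07 and 0.07 m and y of pin1 in the frame of pinbox between -0.113 and 0.113 m and z of pin1 in the frame of pinbox between 0.008 and 0.035 m) or (x of capsule1_hole in the frame of pin1 between 0.018 and 0.03 m and y of capsule1_hole in the frame of pin1 between -0.005 and 0.005 m and z of capsule1_hole in the frame of pin1 between -0.005 and 0.005 m and angle between the x axis of capsule1 and the x axis of pin1, either way round below 0.2 rad) or (x of capsule2_hole in the frame of pin1 between 0.018 and 0.03 m and y of capsule2_hole in the frame of pin1 between -0.005 and 0.005 m and z of capsule2_hole in the frame of pin1 between -0.005 and 0.005 m and angle between the x axis of capsule2 and the x axis of pin1, either way round below 0.2 rad) or (x of capsule3_hole in the frame of pin1 between 0.018 and 0.03 m and y of capsule3_hole in the frame of pin1 between -0.005 and 0.005 m and z of capsule3_hole in the frame of pin1 between -0.005 and 0.005 m and angle between the x axis of capsule3 and the x axis of pin1, either way round below 0.2 rad) or (x of capsule4_hole in the frame of pin1 between 0.018 and 0.03 m and y of capsule4_hole in the frame of pin1 between -0.005 and 0.005 m and z of capsule4_hole in the frame of pin1 between -0.005 and 0.005 m and angle between the x axis of capsule4 and the x axis of pin1, either way round below 0.2 rad)) and ((x of pin2 in the frame of pinbox between -0.07 and 0.07 m and y of pin2 in the frame of pinbox between -0.113 and 0.113 m and z of pin2 in the frame of pinbox between 0.008 and 0.035 m) or (x of capsule1_hole in the frame of pin2 between 0.018 and 0.03 m and y of capsule1_hole in the frame of pin2 between -0.005 and 0.005 m and z of capsule1_hole in the frame of pin2 between -0.005 and 0.005 m and angle between the x axis of capsule1 and the x axis of pin2, either way round below 0.2 rad) or (x of capsule2_hole in the frame of pin2 between 0.018 and 0.03 m and y of capsule2_hole in the frame of pin2 between -0.005 and 0.005 m and z of capsule2_hole in the frame of pin2 between -0.005 and 0.005 m and angle between the x axis of capsule2 and the x axis of pin2, either way round below 0.2 rad) or (x of capsule3_hole in the frame of pin2 between 0.018 and 0.03 m and y of capsule3_hole in the frame of pin2 between -0.005 and 0.005 m and z of capsule3_hole in the frame of pin2 between -0.005 and 0.005 m and angle between the x axis of capsule3 and the x axis of pin2, either way round below 0.2 rad) or (x of capsule4_hole in the frame of pin2 between 0.018 and 0.03 m and y of capsule4_hole in the frame of pin2 between -0.005 and 0.005 m and z of capsule4_hole in the frame of pin2 between -0.005 and 0.005 m and angle between the x axis of capsule4 and the x axis of pin2, either way round below 0.2 rad)) and ((x of pin3 in the frame of pinbox between -0.07 and 0.07 m and y of pin3 in the frame of pinbox between -0.113 and 0.113 m and z of pin3 in the frame of pinbox between 0.008 and 0.035 m) or (x of capsule1_hole in the frame of pin3 between 0.018 and 0.03 m and y of capsule1_hole in the frame of pin3 between -0.005 and 0.005 m and z of capsule1_hole in the frame of pin3 between -0.005 and 0.005 m and angle between the x axis of capsule1 and the x axis of pin3, either way round below 0.2 rad) or (x of capsule2_hole in the frame of pin3 between 0.018 and 0.03 m and y of capsule2_hole in the frame of pin3 between -0.005 and 0.005 m and z of capsule2_hole in the frame of pin3 between -0.005 and 0.005 m and angle between the x axis of capsule2 and the x axis of pin3, either way round below 0.2 rad) or (x of capsule3_hole in the frame of pin3 between 0.018 and 0.03 m and y of capsule3_hole in the frame of pin3 between -0.005 and 0.005 m and z of capsule3_hole in the frame of pin3 between -0.005 and 0.005 m and angle between the x axis of capsule3 and the x axis of pin3, either way round below 0.2 rad) or (x of capsule4_hole in the frame of pin3 between 0.018 and 0.03 m and y of capsule4_hole in the frame of pin3 between -0.005 and 0.005 m and z of capsule4_hole in the frame of pin3 between -0.005 and 0.005 m and angle between the x axis of capsule4 and the x axis of pin3, either way round below 0.2 rad)) and ((x of pin4 in the frame of pinbox between -0.07 and 0.07 m and y of pin4 in the frame of pinbox between -0.113 and 0.113 m and z of pin4 in the frame of pinbox between 0.008 and 0.035 m) or (x of capsule1_hole in the frame of pin4 between 0.018 and 0.03 m and y of capsule1_hole in the frame of pin4 between -0.005 and 0.005 m and z of capsule1_hole in the frame of pin4 between -0.005 and 0.005 m and angle between the x axis of capsule1 and the x axis of pin4, either way round below 0.2 rad) or (x of capsule2_hole in the frame of pin4 between 0.018 and 0.03 m and y of capsule2_hole in the frame of pin4 between -0.005 and 0.005 m and z of capsule2_hole in the frame of pin4 between -0.005 and 0.005 m and angle between the x axis of capsule2 and the x axis of pin4, either way round below 0.2 rad) or (x of capsule3_hole in the frame of pin4 between 0.018 and 0.03 m and y of capsule3_hole in the frame of pin4 between -0.005 and 0.005 m and z of capsule3_hole in the frame of pin4 between -0.005 and 0.005 m and angle between the x axis of capsule3 and the x axis of pin4, either way round below 0.2 rad) or (x of capsule4_hole in the frame of pin4 between 0.018 and 0.03 m and y of capsule4_hole in the frame of pin4 between -0.005 and 0.005 m and z of capsule4_hole in the frame of pin4 between -0.005 and 0.005 m and angle between the x axis of capsule4 and the x axis of pin4, either way round below 0.2 rad)) and linear speed of each of pin1, pin2, pin3, pin4, lid below 0.02 m/s); the robot touches nothing.
It fails at once if a bystander (jar, graver, brush, loupe, dish, stick or blank) is knocked more than 50 mm away (distance of any of jar, graver, brush, loupe, dish, stick, blank from where it was at the start of the episode above 0.05 m).
Of capsule1, capsule2, capsule3, capsule4 only 3 to 4 are there at a start; the rules pass over those that are not, and their reading is None.
At some moment in a run one of lid, pin1, pin2, pin3, pin4 may be knocked a few centimetres aside while the robot is not near it.
Once in a run the grip may slacken for a moment while it holds something.
It also fails if it takes over 210 s, if anything falls off the work surface, if the arm or the gripper's body presses on something with over 40 N, if the wrist force passes 120 N, or if a joint passes its speed limit or range.

## Working session

There is one attempt and no reset: what is moved stays moved. The work goes in short steps, Python scripts to look and compute and a tool call to move; the robot and the scene stay as the last step left them, time stands still between calls to the robot, and variables do not carry over. Pictures are saved under pics/ and viewed, at most 14 in all, crops included, and the job is handed in when it is done.

Besides the shell and the picture viewer there is one more tool, called in YAML: its name, and indented under it one key for each argument. jog_arm: Moves the arm, as the interface text tells. Its arguments: {"type":"object","properties":{"deltas":{"type":"array"},"force":{"type":"number"}},"required":["deltas"]}

```bash
mkdir -p pics; cat > h.py <<'E'
import numpy as np, cv2
from plant import r
def pix2w(name,uv,z,ci=None):
    ci=ci or r.camera_info(name); V=np.array(ci["view"]); R=V[:3,:3]; c=-R.T@V[:3,3]
    u,v=uv; d=R.T@np.array([(u-ci["cx"])/ci["fx"],-(v-ci["cy"])/ci["fy"],-1.0])
    return c+d*(z-c[2])/d[2]
def w2pix(name,p,ci=None):
    ci=ci or r.camera_info(name); q=np.array(ci["view"])@np.append(p,1)
    return np.array([ci["cx"]+ci["fx"]*q[0]/-q[2], ci["cy"]-ci["fy"]*q[1]/-q[2]])
def st():
    s=r.get_state(); print({k:np.round(s[k],4).tolist() for k in("time_s","tcp_pos","eef_rot","contact_force","gripper_width","gripper_force","joints")})
E
python3 - <<'E'
from h import *
st()
for n in("scene","side","wrist"):
    ci=r.camera_info(n); print(n,{k:v for k,v in ci.items() if k!="view"}); V=np.array(ci["view"]);print(np.round(-V[:3,:3].T@V[:3,3],3),np.round(-V[2,:3],2))
    cv2.imwrite(f"pics/{n}0.png",r.capture(n))
E
```

```text
{'time_s': 0.0, 'tcp_pos': [0.2719, 0.6173, 0.2446], 'eef_rot': [179.9051, -0.0069, -23.7757], 'contact_force': [-0.3499, 0.3947, 1.1936], 'gripper_width': 0.0876, 'gripper_force': 0.0, 'joints': [82.7389, 20.5918, 0.6331, -0.0216, -70.1343, -16.5072]}
scene {'fx': 510.0911698331209, 'fy': 510.0911698331209, 'cx': 316.18845832726083, 'cy': 242.83596691488816}
[1.02  0.642 1.166] [-0.33 -0.5  -0.8 ]
side {'fx': 506.7856877155404, 'fy': 506.7856877155404, 'cx': 320.15724389851164, 'cy': 239.2037879237465}
[0.465 0.783 0.996] [ 0.11 -0.65 -0.75]
wrist {'fx': 403.47703306127715, 'fy': 403.47703306127715, 'cx': 320.9912186814158, 'cy': 234.20020987587858}
[0.344 0.586 0.383] [-0.26  0.11 -0.96]
```

View pics/scene0.png

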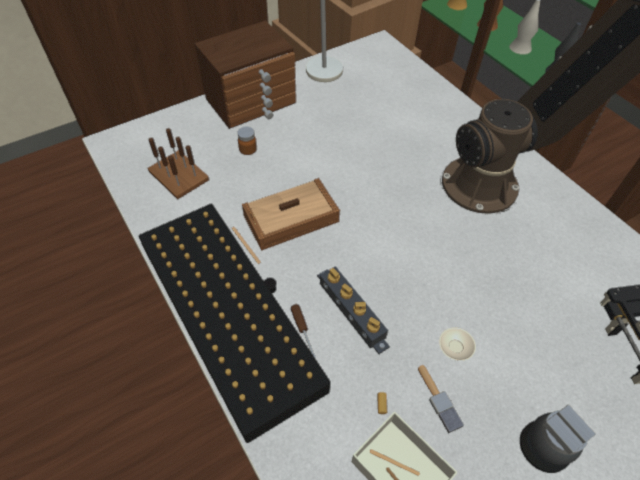

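View pics/side0.png

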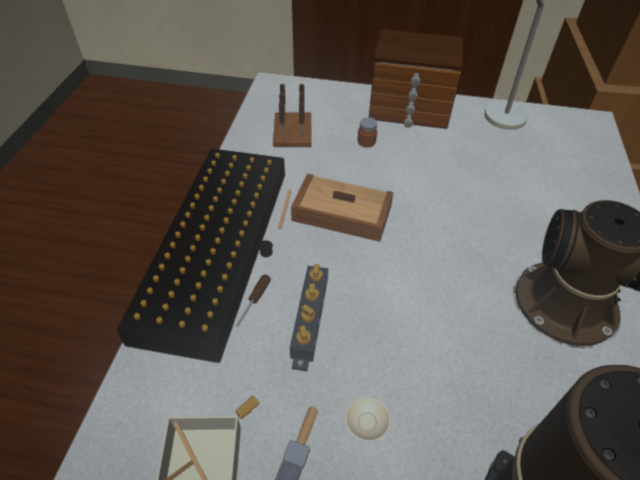

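The scene and side views show the box around scene (290,210), with its lid bar at (289,204). The block with 4 capsules runs from about (335,274) to (374,325), and the bystanders are clear of it. I'll enlarge both areas.

```bash
python3 - <<'E'
from h import *
a=cv2.imread("pics/scene0.png")[170:360,235:395]; b=cv2.imread("pics/side0.png")[170:375,285:400]
a=cv2.resize(a,None,fx=3,fy=3,interpolation=cv2.INTER_CUBIC); b=cv2.resize(b,None,fx=2.7,fy=2.7,interpolation=cv2.INTER_CUBIC)
c=np.zeros((600,800,3),np.uint8); c[:a.shape[0],:a.shape[1]]=a; c[:b.shape[0],485:485+b.shape[1]]=b
cv2.imwrite("pics/crop0.png",c)
# rough
print("box",pix2w("scene",(289,204),.056),"caps",[pix2w("scene",p,.07).round(3) for p in((335,272),(347,290),(360,308),(374,325))])
print("objs",[pix2w("scene",p,.01).round(3) for p in((458,345),(428,380),(247,140),(270,287),(300,320),(246,245))])
print("base",w2pix("scene",(0,0,0)))
E
```

```text
box [ 0.564477   -0.19972899  0.056     ] caps [array([0.586, 0.07 , 0.07 ]), array([0.59 , 0.131, 0.07 ]), array([0.592, 0.19 , 0.07 ]), array([0.59 , 0.245, 0.07 ])]
objs [array([0.423, 0.377, 0.01 ]), array([0.544, 0.408, 0.01 ]), array([ 0.522, -0.547,  0.01 ]), array([ 0.735, -0.012,  0.01 ]), array([0.718, 0.113, 0.01 ]), array([ 0.725, -0.168,  0.01 ])]
base [478.46647591 184.91854003]
```

View pics/crop0.png

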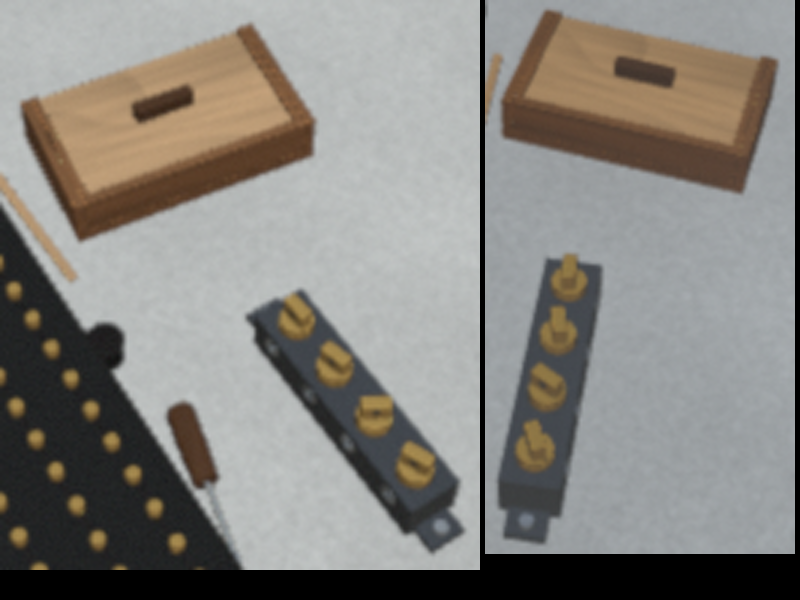

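View pics/wrist0.png

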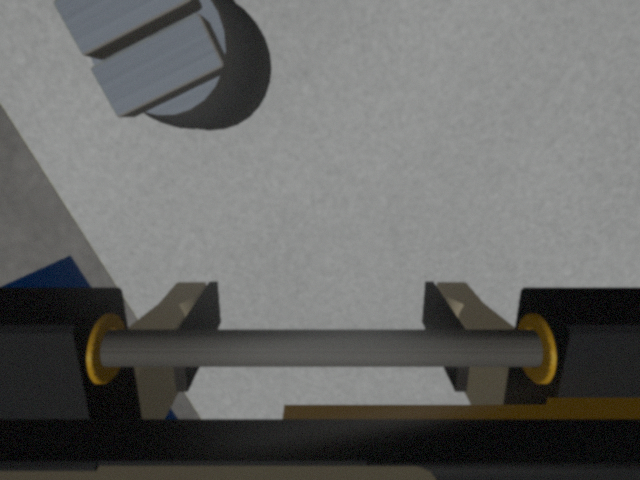

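```bash
cat >> h.py <<'E'
from scipy.optimize import least_squares
def fit(obs,g):  # obs: list of (cam,ci,uv,local xyz)
    def f(p):
        c,s=np.cos(p[2]),np.sin(p[2])
        return np.ravel([w2pix(n,(p[0]+c*l[0]-s*l[1],p[1]+s*l[0]+c*l[1],l[2]),ci)-uv for n,ci,uv,l in obs])
    o=least_squares(f,g,loss="soft_l1"); return o.x,f(o.x).reshape(-1,2).round(1)
E
python3 - <<'E'
from h import *
S=r.camera_info("scene");D=r.camera_info("side")
s=lambda u,v:np.array((235+u/3,170+v/3)); d=lambda u,v:np.array((285+(u-485)/2.7,170+v/2.7))
b=[(.07,.123,.054),(.07,-.123,.054),(-.07,-.123,.054),(-.07,.123,.054)]
ps=[s(25,103),s(248,25),s(314,122),s(80,208)]; pd=[d(548,12),d(777,60),d(745,157),d(503,103)]
for obs in([("s",S,p,l) for p,l in zip(ps,b)],[("d",D,p,l) for p,l in zip(pd,b)]):
    print("box",*fit(obs,[.56,-.2,-1.57]))
b=[(-.025,-.112,.046),(.025,-.112,.046),(-.025,.112,.046),(.025,.112,.046)]
ps=[s(300,291),s(248,317),s(458,482),s(404,522)]; pd=[d(602,268),d(547,262),d(562,490),d(503,478)]
for obs in([("s",S,p,l) for p,l in zip(ps,b)],[("d",D,p,l) for p,l in zip(pd,b)]):
    print("block",*fit(obs,[.59,.16,0]))
print("bar",pix2w("scene",s(163,98),.064),pix2w("side",d(645,66),.064))
E
```

```text
box [ 0.56442138 -0.18710041 -1.67851513] [[-1.4  0.3]
 [ 1.4 -0.7]
 [ 1.2 -0.6]
 [-1.   0.7]]
box [ 0.56642564 -0.18376659 -1.68462274] [[-1.2 -0.6]
 [ 0.6  0.1]
 [ 1.5  0.5]
 [-0.9 -0.4]]
block [0.59263965 0.15653214 0.0185406 ] [[-0.7  0.1]
 [ 0.9  0.1]
 [-0.8  1.2]
 [ 0.6 -1.8]]
block [0.58727571 0.1576469  0.03354828] [[ 0.3 -1. ]
 [-0.  -1.3]
 [ 0.6  0.3]
 [-1.1  1.5]]
bar [ 0.5644237  -0.19746548  0.064     ] [ 0.56550182 -0.19463737  0.064     ]
```

jog_arm:
  deltas:
    - [[1, 3.2, -5.2, 0.6, 0.05], [1, 3.2, -5.2, 0.6, 0.05], [1, 3.2, -5.2, 0.6, 0.05], [1, 3.2, -5.2, 0.6, 0.05], [1, 3.2, -5.2, 0.6, 0.05], [1, 3.2, -5.2, 0.6, 0.05], [1, 3.2, -5.2, 0.6, 0.05], [1, 3.2, -5.2, 0.6, 0.05]]

```text
time_s: 1.15
tcp_pos: [0.5286, 0.1999, 0.2938]
eef_rot: [-180.0, -0.0, -0.7]
contact_force: [0.3, 1.4, -0.4]
gripper_width: 0.0877
gripper_force: 0.0
```

jog_arm:
  deltas:
    - [[1, 2, -4, 0, 0], [1, 0, 0, 0, 0], [1, 0, 0, 0, 0]]

```text
time_s: 1.52
tcp_pos: [0.5479, 0.1616, 0.2933]
eef_rot: [180.0, 0.0, -0.9]
contact_force: [-0.2, -0.3, -0.3]
gripper_width: 0.0878
gripper_force: 0.0
```

```bash
python3 - <<'E'
from h import *
st(); import pickle
ci=r.camera_info("wrist"); im=r.capture("wrist"); pickle.dump((ci,im),open("w1.pkl","wb")); cv2.imwrite("pics/w1.png",im)
for y in(.084,.028,-.028,-.084): print(w2pix("wrist",(.59,.157+y,.076),ci).round())
c=im[80:280,80:560]; cv2.imwrite("pics/w1c.png",cv2.resize(c,None,fx=1.66,fy=1.66,interpolation=cv2.INTER_CUBIC))
E
```

```text
{'time_s': 1.525, 'tcp_pos': [0.5479, 0.1616, 0.2933], 'eef_rot': [179.9954, 0.0275, -0.8975], 'contact_force': [-0.206, -0.3005, -0.3404], 'gripper_width': 0.0878, 'gripper_force': 0.0, 'joints': [36.0424, 9.2205, -8.3909, -0.0135, -72.4134, 53.0642]}
[228. 158.]
[293. 157.]
[357. 156.]
[422. 155.]
```

View pics/w1.png

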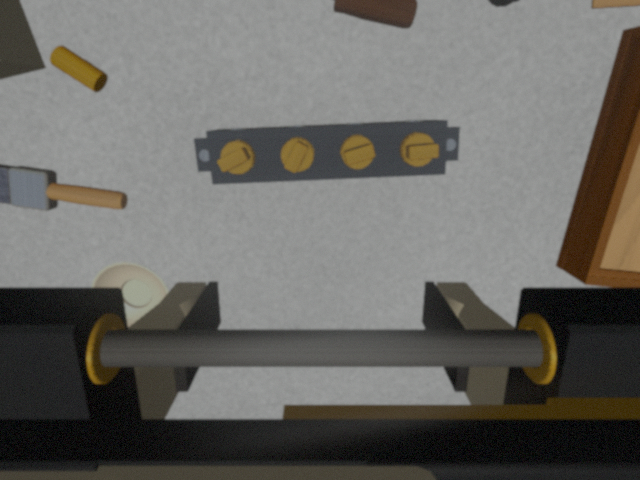

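The wrist view shows the block at columns 207 to 447 and rows 122 to 184, with capsules near (237,157), (297,154), (358,152) and (419,149), all four lugs turned. I'll enlarge it.

```bash
python3 - <<'E'
import pickle,cv2
ci,im=pickle.load(open("w1.pkl","rb"))
c=im[110:195,190:470]; a=cv2.resize(c[:, :140],None,fx=5,fy=3.5*5/3.5,interpolation=cv2.INTER_CUBIC); b=cv2.resize(c[:,140:],None,fx=5,fy=5,interpolation=cv2.INTER_CUBIC)
o=cv2.vconcat([a,b])[:,:]; o=cv2.resize(o,None,fx=.7,fy=.7) if o.shape[0]>860 else cv2.resize(o,(490,595)); cv2.imwrite("pics/w1z.png",o); print(o.shape)
E
```

```text
(595, 490, 3)
```

View pics/w1z.png

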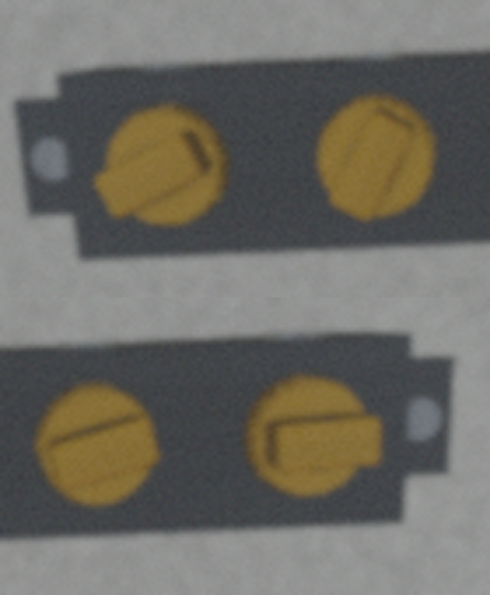

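```bash
python3 - <<'E'
from h import *
import pickle
ci,im=pickle.load(open("w1.pkl","rb"))
a=lambda u,v:np.array((190+u/3.5,110+v/3.5)); b=lambda u,v:np.array((330+u/3.5,110+(v-297.5)/3.5))
obs=[("w",ci,p,l) for p,l in zip([a(60,73),a(80,258),b(410,335),b(403,520)],[(.025,.112,.046),(-.025,.112,.046),(.025,-.112,.046),(-.025,-.112,.046)])]
p,res=fit(obs,[.59,.157,0]); print("block",p.round(4),np.degrees(p[2]),res.tolist())
# ends of lug tops
L=[(a(97,182)+a(117,217),a(182,138)+a(200,175)),(a(375,205)+a(332,188),a(372,110)+a(410,130)),(b(50,445)+b(60,490),b(140,417)+b(157,460)),(b(275,425)+b(275,468),b(380,415)+b(380,465))]
for (e,f),y in zip(L,(.084,.028,-.028,-.084)):
    A=pix2w("w",e/2,.076,ci);B=pix2w("w",f/2,.076,ci)
    c,s=np.cos(p[2]),np.sin(p[2])
    print(np.round([p[0]-s*y,p[1]+c*y],4),((A+B)/2).round(4),np.linalg.norm(A-B).round(4),np.degrees(np.arctan2(*(A-B)[1::-1])).round(1))
E
```

```text
block [0.5905 0.1542 0.0271] 1.5519749500530742 [[-1.3, -0.2], [-0.6, 0.5], [1.2, -0.6], [0.7, 0.9]]
[0.5882 0.2381] [0.5876 0.2376 0.076 ] 0.0241 115.3
[0.5897 0.1821] [0.5916 0.1818 0.076 ] 0.0211 151.9
[0.5913 0.1262] [0.5915 0.1273 0.076 ] 0.0241 106.3
[0.5928 0.0702] [0.5931 0.0714 0.076 ] 0.0259 92.6
```

jog_arm:
  deltas:
    - [[-0.36, 2.1, 1.0, -5, -0.16], [-0.36, 2.1, 1.0, -5, -0.16], [-0.36, 0, 0, -5, -0.155], [-0.36, 0, 0, -2.5, 0], [-0.36, 0, 0, 0, 0]]
  force: 20

```text
time_s: 2.2
tcp_pos: [0.5884, 0.1823, 0.1164]
eef_rot: [179.8, 0.1, -28.0]
contact_force: [-0.4, -0.6, 0.0]
gripper_width: 0.0433
gripper_force: 0.0
```

jog_arm:
  deltas:
    - [[-0.36, 0.2, 0, 0, 0], [-0.36, 0, 0, -1.5, 0], [-0.36, 0, 0, -2.2, 0], [-1, 0, 0, 0, 0], [-1, 0, 0, 0, 0], [-1, 0, 0, 0, 0], [-1, 0, 0, 0, 0.13], [-1, 0, 0, 0, 0.13]]

```text
time_s: 3.2
tcp_pos: [0.5926, 0.1821, 0.0824]
eef_rot: [-179.9, -0.1, -12.9]
contact_force: [0.7, 0.6, -0.9]
gripper_width: 0.0117
gripper_force: 20.0
```

jog_arm:
  deltas:
    - [[-1, 0, 0, 0, 0.13], [-1, 0, 0, 0, 0.13], [-1, 0, 0, 0, 0], [-1, 0, 0, 0, 0]]

```text
time_s: 3.7
tcp_pos: [0.5926, 0.1825, 0.0824]
eef_rot: [-179.9, -0.1, 1.6]
contact_force: [-1.5, 4.7, 3.2]
gripper_width: 0.0122
gripper_force: 20.0
```

jog_arm:
  deltas:
    - [[-0.36, 0, 0, 0, 0], [-0.36, 0, 0, 0, 0], [-0.36, 0, 0, 3.2, 0], [-0.36, -0.4, 2.8, 0, -0.16], [-0.36, 0, 2.75, 0, -0.16], [-0.36, 0, 0, 0, -0.17], [-0.36, 0, 0, 0, -0.17], [-0.36, 0, 0, 0, -0.17]]

```text
time_s: 4.7
tcp_pos: [0.5879, 0.2368, 0.1132]
eef_rot: [179.9, -0.0, -46.2]
contact_force: [-0.7, 0.6, 0.3]
gripper_width: 0.0277
gripper_force: 0.0
```

jog_arm:
  deltas:
    - [[-0.36, 0, 0, 0, -0.17], [-0.36, 0, 0, 0, -0.157], [-0.36, 0, 0, -1.5, 0], [-0.36, 0, 0, -1.9, 0], [-1, 0, 0, 0, 0], [-1, 0, 0, 0, 0], [-1, 0, 0, 0, 0], [-1, 0, 0, 0, 0]]

```text
time_s: 5.7
tcp_pos: [0.5879, 0.2372, 0.0797]
eef_rot: [-180.0, 0.0, -64.5]
contact_force: [-0.1, -0.1, -1.9]
gripper_width: 0.0119
gripper_force: 20.0
```

jog_arm:
  deltas:
    - [[-1, 0, 0, 0, 0.17], [-1, 0, 0, 0, 0.17], [-1, 0, 0, 0, 0.17], [-1, 0, 0, 0, 0.17], [-1, 0, 0, 0, 0.17], [-1, 0, 0, 0, 0.17], [-1, 0, 0, 0, 0.137], [-1, 0, 0, 0, 0]]

```text
time_s: 6.7
tcp_pos: [0.589, 0.2383, 0.0803]
eef_rot: [-179.9, -0.1, 1.7]
contact_force: [1.8, 2.4, -1.7]
gripper_width: 0.0116
gripper_force: 20.0
```

jog_arm:
  deltas:
    - [[-0.36, 0, 0, 0, 0], [-0.36, 0, 0, 0, 0], [-0.36, 0, 0, 3.2, 0], [-0.36, 0.1, -5.6, 0, -0.164], [-0.36, 0.15, -5.57, 0, -0.164], [-0.36, 0, 0, 0, -0.164], [-0.36, 0, 0, 0, -0.164], [-0.36, 0, 0, 0, -0.164]]

```text
time_s: 7.7
tcp_pos: [0.5902, 0.1248, 0.1116]
eef_rot: [180.0, 0.0, -45.7]
contact_force: [0.5, 0.4, 0.4]
gripper_width: 0.0278
gripper_force: 0.0
```

jog_arm:
  deltas:
    - [[-0.36, 0, 0, 0, -0.164], [-0.36, 0, 0, 0, -0.164], [-0.36, 0, 0, -1.5, -0.164], [-0.36, 0, 0, -1.8, 0], [-1, 0, 0, 0, 0], [-1, 0, 0, 0, 0], [-1, 0, 0, 0, 0], [-1, 0, 0, 0, 0.13]]

```text
time_s: 8.7
tcp_pos: [0.5907, 0.1257, 0.0792]
eef_rot: [-180.0, 0.0, -65.9]
contact_force: [0.0, 0.5, -1.1]
gripper_width: 0.0115
gripper_force: 20.0
```

jog_arm:
  deltas:
    - [[-1, 0, 0, 0, 0.17], [-1, 0, 0, 0, 0.17], [-1, 0, 0, 0, 0.17], [-1, 0, 0, 0, 0.17], [-1, 0, 0, 0, 0.17], [-1, 0, 0, 0, 0.17], [-1, 0, 0, 0, 0.163], [-1, 0, 0, 0, 0]]

```text
time_s: 9.7
tcp_pos: [0.5917, 0.1263, 0.0795]
eef_rot: [-179.9, -0.2, 1.7]
contact_force: [2.0, 2.1, -1.1]
gripper_width: 0.0119
gripper_force: 19.9
```

jog_arm:
  deltas:
    - [[-0.36, 0, 0, 0, 0], [-0.36, 0, 0, 0, 0], [-0.36, 0, 0, 3.2, 0], [-0.36, 0.1, -2.8, 0, -0.17], [-0.36, 0, -2.75, 0, -0.17], [-0.36, 0, 0, 0, -0.17], [-0.36, 0, 0, 0, -0.17], [-0.36, 0, 0, 0, -0.17]]

```text
time_s: 10.7
tcp_pos: [0.5911, 0.0696, 0.1104]
eef_rot: [180.0, 0.0, -47.3]
contact_force: [-0.2, 0.5, -0.8]
gripper_width: 0.0281
gripper_force: 0.0
```

jog_arm:
  deltas:
    - [[-0.36, 0, 0, 0, -0.17], [-0.36, 0, 0, 0, -0.17], [-0.36, 0, 0, -1, -0.17], [-0.36, 0, 0, -1, -0.19], [-0.36, 0, 0, -1.2, 0], [-1, 0, 0, 0, 0], [-1, 0, 0, 0, 0], [-1, 0, 0, 0, 0]]

```text
time_s: 11.7
tcp_pos: [0.5916, 0.0701, 0.0788]
eef_rot: [-180.0, 0.0, -86.8]
contact_force: [0.0, 0.2, -2.2]
gripper_width: 0.0117
gripper_force: 20.0
```

jog_arm:
  deltas:
    - [[-1, 0, 0, 0, 0.17], [-1, 0, 0, 0, 0.17], [-1, 0, 0, 0, 0.17], [-1, 0, 0, 0, 0.17], [-1, 0, 0, 0, 0.17], [-1, 0, 0, 0, 0.17], [-1, 0, 0, 0, 0.17], [-1, 0, 0, 0, 0.17]]

```text
time_s: 12.7
tcp_pos: [0.5925, 0.0706, 0.0791]
eef_rot: [-179.9, -0.1, -8.6]
contact_force: [2.0, 1.9, -1.2]
gripper_width: 0.0116
gripper_force: 20.0
```

jog_arm:
  deltas:
    - [[-1, 0, 0, 0, 0.17], [-1, 0, 0, 0, 0], [-0.36, 0, 0, 0, 0], [-0.36, 0, 0, 0, 0], [-0.36, 0, 0, 6, 0], [1, -1, -5, 0, 0], [1, -1, -5, 0, 0], [1, 0, 0, 0, 0]]

```text
time_s: 13.7
tcp_pos: [0.5701, -0.0327, 0.1387]
eef_rot: [180.0, 0.1, 0.5]
contact_force: [0.4, -0.3, 0.4]
gripper_width: 0.0523
gripper_force: 0.0
```

jog_arm:
  deltas:
    - [[0.1, -0.2, -5.4, 0, -0.06], [0.1, -0.2, -5.4, 0, -0.059], [0.1, -0.1, -5.4, 0, 0], [0.1, 0, 0, -3, 0], [0.1, 0, 0, -4, 0], [0.1, 0, 0, 0, 0], [-1, 0, 0, 0, 0], [-1, 0, 0, 0, 0]]
  force: 25

```text
time_s: 14.7
tcp_pos: [0.5666, -0.1916, 0.0688]
eef_rot: [-180.0, -0.0, -6.0]
contact_force: [0.2, -1.0, 0.4]
gripper_width: 0.0335
gripper_force: 0.0
```

jog_arm:
  deltas:
    - [[-1, 0, 0, 0, 0], [-1, 0, 0, 0, 0], [-1, 0, 0, 0, 0], [-1, 0, 0, 0, 0], [-1, 0, 0, 0, 0]]

```text
time_s: 15.32
tcp_pos: [0.5665, -0.1928, 0.0689]
eef_rot: [180.0, -0.0, -6.1]
contact_force: [-0.2, -5.5, 0.2]
gripper_width: 0.0135
gripper_force: 25.0
```

```bash
python3 - <<'E'
from h import *
st()
a=r.capture("scene")[165:360,235:405]; b=r.capture("side")[165:380,280:400]
a=cv2.resize(a,None,fx=2.75,fy=2.75,interpolation=cv2.INTER_CUBIC); b=cv2.resize(b,None,fx=2.75,fy=2.75,interpolation=cv2.INTER_CUBIC)
c=np.zeros((600,800,3),np.uint8); c[:a.shape[0],:a.shape[1]]=a; c[:b.shape[0],470:470+b.shape[1]]=b
cv2.imwrite("pics/c2.png",c)
E
```

```text
{'time_s': 15.325, 'tcp_pos': [0.5665, -0.1928, 0.0689], 'eef_rot': [179.9554, -0.0122, -6.0591], 'contact_force': [-0.1679, -5.5014, 0.2356], 'gripper_width': 0.0135, 'gripper_force': 24.9909, 'joints': [-0.07, 23.0482, -21.3923, 0.064, -45.552, 83.9662]}
```

View pics/c2.png

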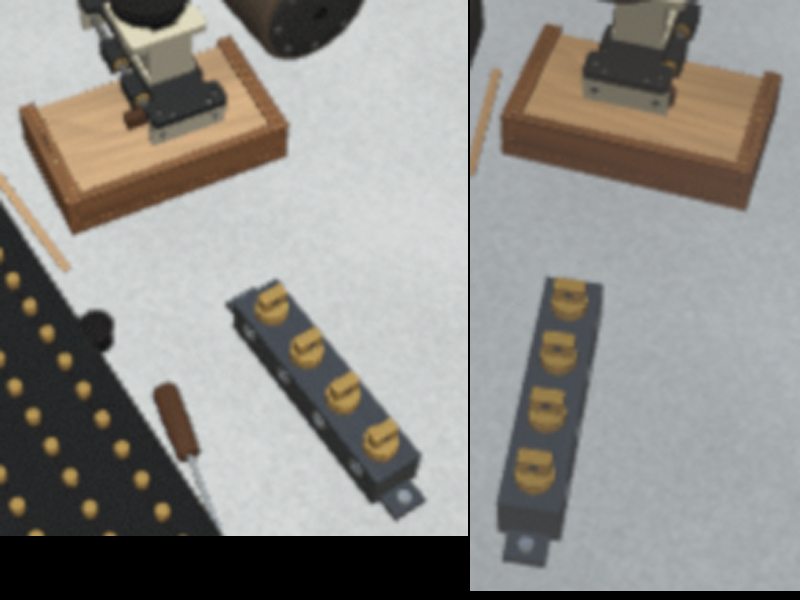

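The lid is gripped and all four lugs lie across the block. Next I slide the lid out.

jog_arm:
  deltas:
    - [[-1, -0.11, -1, 0.1, 0], [-1, -0.24, -2.2, 0, 0], [-1, -0.24, -2.2, 0, 0], [-1, -0.24, -2.2, 0, 0], [-1, -0.24, -2.2, 0, 0], [-1, -0.24, -2.2, 0, 0], [-1, -0.24, -2.2, 0, 0], [-1, -0.24, -2.2, 0, 0]]

```text
time_s: 16.42
tcp_pos: [0.5484, -0.3574, 0.0695]
eef_rot: [-180.0, 0.0, -6.0]
contact_force: [0.7, -0.0, -0.9]
gripper_width: 0.0136
gripper_force: 25.0
```

jog_arm:
  deltas:
    - [[-1, -0.1, -1, 0, 0], [-1, 0, 0, 0, 0]]

```text
time_s: 16.68
tcp_pos: [0.5473, -0.3667, 0.0693]
eef_rot: [-180.0, 0.0, -6.1]
contact_force: [-0.3, -0.2, -2.1]
gripper_width: 0.0136
gripper_force: 25.0
```

jog_arm:
  deltas:
    - [[-1, 0, 0, -1.5, 0], [-1, 0, 0, -1.5, 0], [-1, 0, 0, -0.6, 0], [-1, 0, 0, -0.2, 0], [-1, 0, 0, -0.2, 0], [-1, 0, 0, 0, 0]]

```text
time_s: 17.42
tcp_pos: [0.5479, -0.366, 0.0297]
eef_rot: [180.0, -0.0, -6.0]
contact_force: [0.2, 0.3, 0.3]
gripper_width: 0.0138
gripper_force: 25.0
```

jog_arm:
  deltas:
    - [[0.2, 0, 0, 0, 0], [0.2, 0, 0, 0, 0], [0.2, 0, 0, 0, 0], [0.2, 0, 0, 0, 0], [0.2, 0, 0, 4, 0], [0.2, 0, 0, 5, -0.17], [0.2, 0, 3.7, 4, -0.17], [0.2, 0.5, 3.7, 3, -0.17]]

```text
time_s: 18.42
tcp_pos: [0.5527, -0.2916, 0.1917]
eef_rot: [-180.0, -0.1, -35.6]
contact_force: [0.8, 1.7, -0.5]
gripper_width: 0.0528
gripper_force: 0.0
```

jog_arm:
  deltas:
    - [[0.2, 0.5, 3.7, 2, -0.18], [0.2, 0.5, 3.7, 2, -0.18], [0.2, 0.5, 3.7, 2, -0.18], [0.2, 0, 3.7, 0, -0.18], [-0.43, 0, 0, 0, -0.18], [-0.43, 0, 0, 0, -0.166], [-0.43, 0, 0, 0, 0], [-0.43, 0, 0, 0, 0]]

```text
time_s: 19.42
tcp_pos: [0.5676, -0.144, 0.2496]
eef_rot: [-180.0, 0.0, -96.1]
contact_force: [0.1, 0.1, -0.1]
gripper_width: 0.0254
gripper_force: 0.0
```

```bash
python3 - <<'E'
from h import *
import pickle
st()
ci=r.camera_info("wrist"); im=r.capture("wrist"); pickle.dump((ci,im),open("w2.pkl","wb")); cv2.imwrite("pics/w2.png",cv2.resize(im,None,fx=1.25,fy=1.25,interpolation=cv2.INTER_CUBIC))
E
```

```text
{'time_s': 19.425, 'tcp_pos': [0.5676, -0.144, 0.2496], 'eef_rot': [-179.9977, 0.0012, -96.128], 'contact_force': [0.1151, 0.1215, -0.1337], 'gripper_width': 0.0254, 'gripper_force': 0.0, 'joints': [4.8802, 12.0347, -10.6204, -0.0008, -67.3424, -11.0079]}
```

View pics/w2.png

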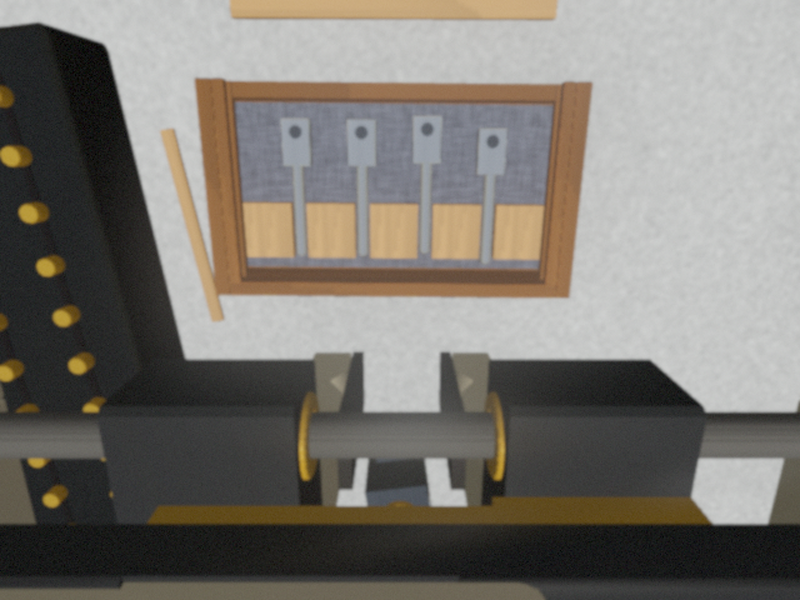

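All four pins lie in their slots. The heads span, in the 1.25x picture, (295,118) to (297,165), (361,119) to (362,166), (427,116) to (427,164) and (493,128) to (490,175). The lid lies beyond the box.

```bash
python3 - <<'E'
from h import *
import pickle
ci,im=pickle.load(open("w2.pkl","rb"))
for a,b in(((295,118),(297,165)),((361,119),(362,166)),((427,116),(427,164)),((493,128),(490,175))):
    A=pix2w("w",np.array(a)/1.25,.02,ci);B=pix2w("w",np.array(b)/1.25,.02,ci)
    print("tail",A.round(4),"shoulder",B.round(4),"mid",((A+B)/2).round(4),np.linalg.norm(A-B).round(4),np.degrees(np.arctan2(*(B-A)[1::-1])).round(1))
b=[(.07,.123,.054),(.07,-.123,.054),(-.07,-.123,.054),(-.07,.123,.054)]
p,res=fit([("w",ci,np.array(q)/1.25,l) for q,l in zip([(196,79),(591,83),(569,297),(217,294)],b)],[.565,-.185,-1.68]); print(p,np.degrees(p[2]),res.tolist())
for y in(.069,.023,-.023,-.069): print(p[:2]+np.array([-np.sin(p[2]),np.cos(p[2])])*y)
E
```

```text
tail [ 0.6313 -0.2451  0.02  ] shoulder [ 0.6351 -0.2139  0.02  ] mid [ 0.6332 -0.2295  0.02  ] 0.0315 83.0
tail [ 0.5861 -0.2396  0.02  ] shoulder [ 0.5894 -0.2083  0.02  ] mid [ 0.5877 -0.224   0.02  ] 0.0315 83.9
tail [ 0.5406 -0.2367  0.02  ] shoulder [ 0.5435 -0.2048  0.02  ] mid [ 0.5421 -0.2208  0.02  ] 0.0321 84.8
tail [ 0.4958 -0.2241  0.02  ] shoulder [ 0.4996 -0.1925  0.02  ] mid [ 0.4977 -0.2083  0.02  ] 0.0318 83.1
[ 0.56861835 -0.18866599 -1.68625559] -96.61532845172385 [[-2.1, -0.6], [2.7, -0.7], [1.0, 2.1], [-1.2, 2.0]]
[ 0.63715895 -0.19661499]
[ 0.59146522 -0.19131566]
[ 0.54577148 -0.18601633]
[ 0.50007775 -0.18071699]
```

jog_arm:
  deltas:
    - [[-0.43, -1.3, -3.9, -4, 0], [-0.43, -1.3, -4, -4, 0], [-0.43, 0, 0, -5, 0], [-0.43, 0, 0, -4, 0], [-0.43, 0, 0, 0, 0], [-0.43, 0, 0, 0, 0]]
  force: 40

```text
time_s: 20.23
tcp_pos: [0.5427, -0.2232, 0.081]
eef_rot: [-179.9, -0.0, -96.3]
contact_force: [1.0, -0.1, 0.3]
gripper_width: 0.0253
gripper_force: 0.0
```

jog_arm:
  deltas:
    - [[-0.43, -0.1, 0, -2, 0], [-0.43, 0, 0, -1.6, 0], [-0.43, 0, 0, -0.8, 0], [-0.43, 0, 0, -0.4, 0], [-1, 0, 0, 0, 0], [-1, 0, 0, 0, 0], [-1, 0, 0, 0, 0]]

```text
time_s: 21.1
tcp_pos: [0.5407, -0.223, 0.0318]
eef_rot: [-180.0, 0.0, -96.3]
contact_force: [-0.2, 0.8, 0.3]
gripper_width: 0.0193
gripper_force: 40.0
```

jog_arm:
  deltas:
    - [[-1, 0, 0, 4, 0], [-1, 0, 0, 4, 0], [-1, -1.1, 4.8, 0, -0.179], [-1, -1.1, 4.8, 0, -0.179], [-1, -1.1, 4.8, 0, -0.179], [-1, -1.1, 4.8, 0, -0.179], [-1, -1.1, 4.8, 0, -0.179], [-1, -1.1, 5, 0, -0.179]]

```text
time_s: 22.1
tcp_pos: [0.4761, 0.0617, 0.1119]
eef_rot: [180.0, 0.0, -156.7]
contact_force: [1.7, -0.8, -0.9]
gripper_width: 0.0194
gripper_force: 40.0
```

jog_arm:
  deltas:
    - [[-1, 0, 0, 0, -0.179], [-1, 0, 0, 0, -0.179], [-1, 0, 0, -3, 0], [-1, 0, 0, -3.2, 0], [-1, 0, 0, 0, 0], [-1, 0, 0, 0, 0]]

```text
time_s: 22.85
tcp_pos: [0.4771, 0.0604, 0.0505]
eef_rot: [180.0, 0.0, -176.9]
contact_force: [0.7, -0.1, -0.8]
gripper_width: 0.0192
gripper_force: 40.0
```

```bash
python3 - <<'E'
from h import *
st()
a=r.capture("scene"); b=r.capture("side")
p=w2pix("scene",(.52,.07,.03)).astype(int);q=w2pix("side",(.52,.07,.03)).astype(int);print(p,q)
f=lambda i,p:cv2.resize(i[p[1]-50:p[1]+50,p[0]-50:p[0]+50],(400,400),interpolation=cv2.INTER_CUBIC)
cv2.imwrite("pics/c3.png",cv2.hconcat([f(a,p),f(b,q)]))
E
```

```text
{'time_s': 22.85, 'tcp_pos': [0.4771, 0.0604, 0.0505], 'eef_rot': [179.9988, 0.0396, -176.8912], 'contact_force': [0.7414, -0.1325, -0.785], 'gripper_width': 0.0192, 'gripper_force': 39.9805, 'joints': [30.7357, 15.45, -37.3355, 0.0286, -37.1789, -117.6496]}
[355 269] [345 283]
```

View pics/c3.png

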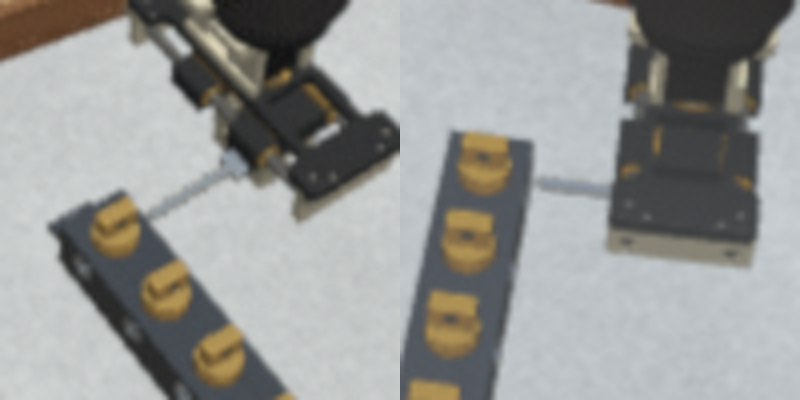

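jog_arm:
  deltas:
    - [[-1, 0, 0.68, -0.4, -0.026], [-1, 0, 0, 0, 0], [-1, 0, 0, 0, 0]]

```text
time_s: 23.32
tcp_pos: [0.4768, 0.0671, 0.0462]
eef_rot: [180.0, 0.1, -178.4]
contact_force: [0.3, -0.8, -0.5]
gripper_width: 0.0194
gripper_force: 40.0
```

jog_arm:
  deltas:
    - [[-1, 0, 0, 0, 0]]

```text
time_s: 23.45
tcp_pos: [0.4767, 0.067, 0.046]
eef_rot: [180.0, 0.0, -178.4]
contact_force: [-0.3, 0.0, -0.3]
gripper_width: 0.0196
gripper_force: 40.0
```

jog_arm:
  deltas:
    - [[-1, 1.2, 0.03, 0, 0], [-1, 1.2, 0.03, 0, 0], [-1, 1.2, 0.03, 0, 0], [-1, 1.2, 0.03, 0, 0], [-1, 0, 0, 0, 0]]

```text
time_s: 24.08
tcp_pos: [0.5255, 0.0682, 0.0453]
eef_rot: [-180.0, 0.0, -178.4]
contact_force: [-0.4, -0.6, 0.7]
gripper_width: 0.0195
gripper_force: 40.0
```

jog_arm:
  deltas:
    - [[-1, 1.0, 0.03, 0, 0], [-1, 1.0, 0.03, 0, 0], [-1, 0.3, 0, 0, 0], [-1, 0.2, 0, 0, 0], [-1, 0, 0, 0, 0]]

```text
time_s: 24.7
tcp_pos: [0.5492, 0.0688, 0.0455]
eef_rot: [-180.0, -0.0, -178.4]
contact_force: [-1.0, 1.0, -0.3]
gripper_width: 0.0193
gripper_force: 40.0
```

jog_arm:
  deltas:
    - [[-1, 0.15, 0, 0, 0], [-1, 0.15, 0, 0, 0], [-1, 0, 0, 0, 0]]

```text
time_s: 25.08
tcp_pos: [0.5495, 0.0685, 0.045]
eef_rot: [-180.0, -0.3, -178.4]
contact_force: [-11.2, 5.3, 5.1]
gripper_width: 0.0194
gripper_force: 40.0
```

Contact came at the expected place (x 0.5495), so pin 1 is home. I'll release it and store a baseline picture of the box.

jog_arm:
  deltas:
    - [[-0.43, 0, 0, 0, 0], [-0.43, 0, 0, 0, 0], [-0.43, 0, 0, 6, 0], [-0.43, 0, 0, 0, 0]]

```text
time_s: 25.58
tcp_pos: [0.5559, 0.0699, 0.11]
eef_rot: [179.9, 0.5, -178.3]
contact_force: [0.5, -0.3, -0.6]
gripper_width: 0.0251
gripper_force: 0.0
```

```bash
cat > base.py <<'E'
from h import *
import sys
st()
heads=dict(A=(.6332,-.2295,.02),B=(.5877,-.224,.02),C=(.5421,-.2208,.02),D=(.4977,-.2083,.02),lid=(.547,-.366,.02))
tag=sys.argv[1]
for n in("scene","side"):
    im=r.capture(n); cv2.imwrite(f"pics/{n}_{tag}.png",im)
    if len(sys.argv)>2:
        o=cv2.imread(f"pics/{n}_{sys.argv[2]}.png")
        for k,p in heads.items():
            u,v=w2pix(n,p).astype(int); s=np.s_[v-8:v+9,u-8:u+9]; print(n,k,np.abs(im[s].astype(int)-o[s]).mean().round(1),end=" ")
        print()
E
python3 base.py b1; python3 - <<'E'
from h import *
a=cv2.imread("pics/scene_b1.png")[160:360,225:405];b=cv2.imread("pics/side_b1.png")[160:360,280:420]
cv2.imwrite("pics/c4.png",cv2.resize(cv2.hconcat([a,b]),None,fx=2.5,fy=2.5,interpolation=cv2.INTER_CUBIC))
E
```

```text
{'time_s': 25.575, 'tcp_pos': [0.5559, 0.0699, 0.11], 'eef_rot': [179.857, 0.4759, -178.3439], 'contact_force': [0.5089, -0.3198, -0.5703], 'gripper_width': 0.0251, 'gripper_force': 0.0, 'joints': [27.2383, 16.8534, -24.4091, 0.1025, -48.2466, -115.6496]}
```

View pics/c4.png

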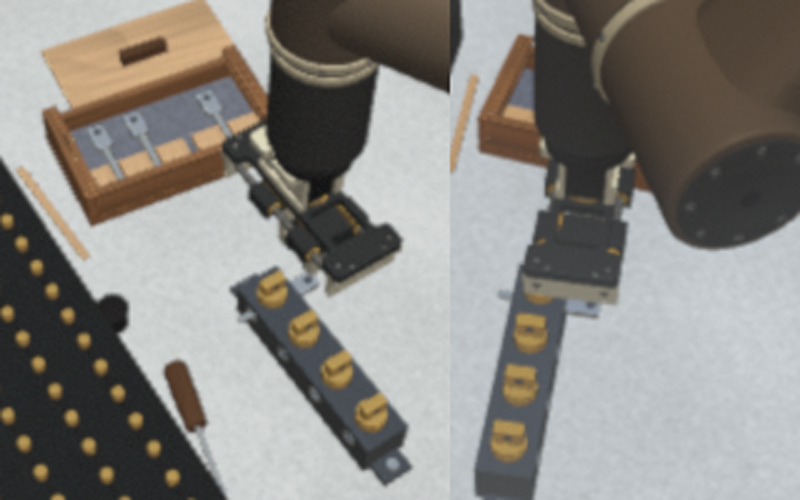

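Pin 1 shows through the block with its head against the face. The other three pins and the lid are untouched. Next is pin B.

jog_arm:
  deltas:
    - [[-0.43, 0, 0, 0, 0.1], [-0.43, 0.5, -4.2, 0, 0.17], [-0.43, 0.5, -4.2, 0, 0.17], [-0.43, 0.5, -4.2, 0, 0.17], [-0.43, 0.5, -4.2, 0, 0.17], [-0.43, 0.5, -4.2, 0, 0.17], [-0.43, 0.5, -4.2, 0, 0.17], [-0.43, 0.5, -4.2, 0, 0.17]]

```text
time_s: 26.68
tcp_pos: [0.587, -0.2266, 0.1042]
eef_rot: [179.9, -0.0, -104.2]
contact_force: [0.9, 1.3, 0.6]
gripper_width: 0.0247
gripper_force: 0.0
```

jog_arm:
  deltas:
    - [[-0.43, 0, 0, 0, 0.14], [-0.43, 0, 0, -2, 0], [-0.43, 0, 0, 0, 0], [-0.43, 0, 0, 0, 0]]

```text
time_s: 27.18
tcp_pos: [0.5874, -0.2252, 0.0853]
eef_rot: [179.9, -0.0, -96.5]
contact_force: [0.7, 0.0, -0.1]
gripper_width: 0.0248
gripper_force: 0.0
```

Position and yaw are right, so I descend to z 0.033.

jog_arm:
  deltas:
    - [[-0.43, 0, -0.1, -2.5, 0], [-0.43, 0, 0, -1.6, 0], [-0.43, 0, 0, -0.7, 0], [-0.43, 0, 0, -0.4, 0], [-1, 0, 0, 0, 0], [-1, 0, 0, 0, 0], [-1, 0, 0, 0, 0]]

```text
time_s: 28.05
tcp_pos: [0.5877, -0.2262, 0.034]
eef_rot: [-180.0, 0.0, -96.5]
contact_force: [0.5, -0.3, -0.7]
gripper_width: 0.0193
gripper_force: 40.0
```

jog_arm:
  deltas:
    - [[-1, 0, 0, 4, 0], [-1, 0, 0, 4, 0], [-1, -1.4, 4.35, 0, -0.16], [-1, -1.4, 4.35, 0, -0.16], [-1, -1.4, 4.35, 0, -0.16], [-1, -1.4, 4.35, 0, -0.16], [-1, -1.4, 4.35, 0, -0.16], [-1, -1.4, 4.35, 0, -0.16]]

```text
time_s: 29.05
tcp_pos: [0.5031, 0.0362, 0.114]
eef_rot: [-180.0, 0.1, -151.8]
contact_force: [0.8, 0.9, -0.9]
gripper_width: 0.0191
gripper_force: 40.0
```

jog_arm:
  deltas:
    - [[-1, -1.4, 4.35, 0, -0.16], [-1, -1.3, 4.4, 0, -0.16], [-1, 0, 0, 0, -0.15], [-1, 0, 0, -3, 0], [-1, 0, 0, -3.6, 0], [-1, 0, 0, 0, 0], [-1, 0, 0, 0, 0]]

```text
time_s: 29.92
tcp_pos: [0.4772, 0.1227, 0.0486]
eef_rot: [180.0, 0.1, -178.4]
contact_force: [0.1, 0.3, -0.7]
gripper_width: 0.0189
gripper_force: 40.0
```

```bash
python3 base.py b2 b1
```

```text
{'time_s': 29.925, 'tcp_pos': [0.4772, 0.1227, 0.0486], 'eef_rot': [179.9863, 0.0516, -178.3778], 'contact_force': [0.0891, 0.2781, -0.7163], 'gripper_width': 0.0189, 'gripper_force': 39.9985, 'joints': [37.3402, 16.5415, -35.9763, 0.0312, -37.4323, -125.7428]}
scene A 2.1 scene B 9.7 scene C 1.9 scene D 2.1 scene lid 2.9 
side A 62.9 side B 53.8 side C 20.9 side D 13.6 side lid 28.5
```

jog_arm:
  deltas:
    - [[-1, 1.2, 0.08, 0, 0], [-1, 1.2, 0.03, 0, 0], [-1, 1.2, 0.03, 0, 0], [-1, 1.2, 0.03, 0, 0], [-1, 0, 0, 0, 0]]

```text
time_s: 30.65
tcp_pos: [0.5255, 0.124, 0.0473]
eef_rot: [-180.0, -0.0, -178.4]
contact_force: [-0.6, -0.6, -0.4]
gripper_width: 0.0188
gripper_force: 40.0
```

jog_arm:
  deltas:
    - [[-1, 1.0, 0.03, 0, 0], [-1, 0.9, 0.03, 0, 0], [-1, 0.3, 0, 0, 0], [-1, 0, 0, 0, 0]]

```text
time_s: 31.15
tcp_pos: [0.5466, 0.1246, 0.0475]
eef_rot: [-180.0, -0.0, -178.4]
contact_force: [0.1, -1.0, -1.6]
gripper_width: 0.019
gripper_force: 40.0
```

jog_arm:
  deltas:
    - [[-1, 0.2, 0, 0, 0], [-1, 0.2, 0, 0, 0], [-1, 0, 0, 0, 0]]

```text
time_s: 31.52
tcp_pos: [0.5477, 0.1243, 0.0471]
eef_rot: [-180.0, -0.3, -178.4]
contact_force: [-10.4, 4.7, 4.3]
gripper_width: 0.0189
gripper_force: 40.0
```

jog_arm:
  deltas:
    - [[-0.43, 0, 0, 0, 0], [-0.43, 0, 0, 0, 0], [-0.43, -0.2, 0, 6, 0], [-0.43, -0.6, -4.2, 0, 0.16], [-0.43, -0.6, -4.2, 0, 0.16], [-0.43, -0.6, -4.2, 0, 0.16], [-0.43, -0.6, -4.2, 0, 0.16], [-0.43, -0.6, -4.2, 0, 0.16]]

```text
time_s: 32.52
tcp_pos: [0.5186, -0.0868, 0.1079]
eef_rot: [-180.0, 0.0, -132.2]
contact_force: [-0.3, 0.3, 0.9]
gripper_width: 0.0251
gripper_force: 0.0
```

jog_arm:
  deltas:
    - [[-0.43, -0.7, -4.2, 0, 0.16], [-0.43, -0.7, -4.2, 0, 0.16], [-0.43, -0.7, -4.1, 0, 0.16], [-0.43, 0, 0, 0, 0.15], [-0.43, 0, 0, -2, 0], [-0.43, 0, 0, 0, 0], [-0.43, 0, 0, 0, 0]]

```text
time_s: 33.4
tcp_pos: [0.4979, -0.2105, 0.0881]
eef_rot: [-180.0, -0.0, -96.5]
contact_force: [0.0, 0.3, 0.6]
gripper_width: 0.025
gripper_force: 0.0
```

jog_arm:
  deltas:
    - [[-0.43, 0, 0, -2.5, 0], [-0.43, 0, 0, -1.6, 0], [-0.43, 0, 0, -0.9, 0], [-0.43, 0, 0, -0.4, 0], [-1, 0, 0, 0, 0], [-1, 0, 0, 0, 0], [-1, 0, 0, 0, 0]]

```text
time_s: 34.28
tcp_pos: [0.4978, -0.2104, 0.034]
eef_rot: [-180.0, 0.0, -96.5]
contact_force: [0.5, 0.0, -0.2]
gripper_width: 0.0194
gripper_force: 40.0
```

jog_arm:
  deltas:
    - [[-1, 0, 0, 4, 0], [-1, 0, 0, 4, 0], [-1, -0.2, 4.35, 0, -0.16], [-1, -0.2, 4.35, 0, -0.16], [-1, -0.2, 4.35, 0, -0.16], [-1, -0.3, 4.35, 0, -0.16], [-1, -0.3, 4.35, 0, -0.16], [-1, -0.3, 4.35, 0, -0.16]]

```text
time_s: 35.28
tcp_pos: [0.4823, 0.0521, 0.114]
eef_rot: [-180.0, 0.0, -151.8]
contact_force: [1.0, -0.3, -0.9]
gripper_width: 0.0195
gripper_force: 40.0
```

jog_arm:
  deltas:
    - [[-1, -0.3, 4.35, 0, -0.16], [-1, -0.3, 4.35, 0, -0.16], [-1, 0, 4.2, 0, -0.15], [-1, 0, 0, -3, 0], [-1, 0, 0, -3.6, 0], [-1, 0, 0, 0, 0], [-1, 0, 0, 0, 0]]

```text
time_s: 36.15
tcp_pos: [0.4772, 0.1799, 0.0487]
eef_rot: [180.0, 0.0, -178.4]
contact_force: [0.2, 0.6, -0.5]
gripper_width: 0.0197
gripper_force: 40.0
```

```bash
python3 base.py b3 b1
```

```text
{'time_s': 36.15, 'tcp_pos': [0.4772, 0.1799, 0.0487], 'eef_rot': [179.9833, 0.0494, -178.3848], 'contact_force': [0.2429, 0.6152, -0.4707], 'gripper_width': 0.0197, 'gripper_force': 39.9767, 'joints': [42.7681, 17.8729, -33.8102, 0.0322, -38.2687, -131.1782]}
scene A 1.4 scene B 9.0 scene C 1.3 scene D 9.4 scene lid 1.6 
side A 63.9 side B 53.0 side C 5.9 side D 7.4 side lid 21.8
```

jog_arm:
  deltas:
    - [[-1, 1.2, -0.04, 0, 0], [-1, 1.2, 0.03, 0, 0], [-1, 1.2, 0.03, 0, 0], [-1, 1.2, 0.03, 0, 0], [-1, 0, 0, 0, 0]]

```text
time_s: 36.88
tcp_pos: [0.5255, 0.1801, 0.0473]
eef_rot: [-180.0, -0.0, -178.4]
contact_force: [-0.5, -0.4, -0.3]
gripper_width: 0.0191
gripper_force: 40.0
```

jog_arm:
  deltas:
    - [[-1, 1.0, 0.03, 0, 0], [-1, 0.8, 0.03, 0, 0], [-1, 0.3, 0, 0, 0], [-1, 0.2, 0, 0, 0], [-1, 0, 0, 0, 0]]

```text
time_s: 37.5
tcp_pos: [0.546, 0.1803, 0.047]
eef_rot: [-180.0, -0.2, -178.4]
contact_force: [-5.3, 1.7, 0.4]
gripper_width: 0.0187
gripper_force: 40.0
```

jog_arm:
  deltas:
    - [[-1, 0.15, 0, 0, 0], [-1, 0, 0, 0, 0]]

```text
time_s: 37.75
tcp_pos: [0.5461, 0.1802, 0.0468]
eef_rot: [-179.9, -0.3, -178.4]
contact_force: [-10.9, 3.8, 3.4]
gripper_width: 0.0191
gripper_force: 40.0
```

jog_arm:
  deltas:
    - [[-0.43, 0, 0, 0, 0], [-0.43, 0, 0, 0, 0], [-0.43, -0.2, 0, 6, 0], [-0.43, 0.9, -4.6, 0, 0.16], [-0.43, 0.9, -4.6, 0, 0.16], [-0.43, 0.9, -4.6, 0, 0.16], [-0.43, 0.9, -4.6, 0, 0.16], [-0.43, 0.9, -4.6, 0, 0.16]]

```text
time_s: 38.75
tcp_pos: [0.5926, -0.0509, 0.1079]
eef_rot: [-180.0, 0.0, -132.3]
contact_force: [0.5, -0.1, 0.5]
gripper_width: 0.025
gripper_force: 0.0
```

jog_arm:
  deltas:
    - [[-0.43, 1, -4.6, 0, 0.16], [-0.43, 1, -4.6, 0, 0.16], [-0.43, 1, -4.6, 0, 0.16], [-0.43, 1, -4.4, 0, 0.15], [-0.43, 0, 0, -2, 0], [-0.43, 0, 0, 0, 0], [-0.43, 0, 0, 0, 0]]

```text
time_s: 39.62
tcp_pos: [0.6323, -0.2311, 0.0881]
eef_rot: [-180.0, -0.0, -96.4]
contact_force: [1.1, 0.5, 0.8]
gripper_width: 0.025
gripper_force: 0.0
```

jog_arm:
  deltas:
    - [[-0.43, 0.08, -0.07, -2.5, 0], [-0.43, 0, 0, -1.6, 0], [-0.43, 0, 0, -0.9, 0], [-0.43, 0, 0, -0.4, 0], [-1, 0, 0, 0, 0], [-1, 0, 0, 0, 0], [-1, 0, 0, 0, 0]]

```text
time_s: 40.5
tcp_pos: [0.6331, -0.232, 0.034]
eef_rot: [-180.0, 0.0, -96.5]
contact_force: [-0.1, 0.1, -0.7]
gripper_width: 0.019
gripper_force: 40.0
```

jog_arm:
  deltas:
    - [[-1, 0, 0, 4, 0], [-1, 0, 0, 4, 0], [-1, -1.6, 4.65, 0, -0.16], [-1, -1.6, 4.65, 0, -0.16], [-1, -1.6, 4.65, 0, -0.16], [-1, -1.6, 4.65, 0, -0.16], [-1, -1.6, 4.65, 0, -0.16], [-1, -1.6, 4.65, 0, -0.16]]

```text
time_s: 41.5
tcp_pos: [0.5364, 0.0485, 0.1141]
eef_rot: [-180.0, 0.1, -151.8]
contact_force: [-0.5, 0.5, -0.1]
gripper_width: 0.019
gripper_force: 40.0
```

jog_arm:
  deltas:
    - [[-1, -1.5, 4.65, 0, -0.16], [-1, -1.5, 4.65, 0, -0.16], [-1, -1.5, 4.7, 0, -0.15], [-1, -1.5, 4.75, 0, 0], [-1, 0, 0, -3, 0], [-1, 0, 0, -3.6, 0], [-1, 0, 0, 0, 0], [-1, 0, 0, 0, 0]]

```text
time_s: 42.5
tcp_pos: [0.4775, 0.2349, 0.0487]
eef_rot: [180.0, 0.1, -178.4]
contact_force: [0.2, 0.1, -0.5]
gripper_width: 0.0189
gripper_force: 40.0
```

jog_arm:
  deltas:
    - [[-1, 1.2, 0.05, 0, 0], [-1, 1.2, 0.03, 0, 0], [-1, 1.2, 0.03, 0, 0], [-1, 1.2, 0.03, 0, 0], [-1, 0, 0, 0, 0]]

```text
time_s: 43.12
tcp_pos: [0.5259, 0.236, 0.0474]
eef_rot: [180.0, 0.0, -178.4]
contact_force: [0.7, 0.1, -1.0]
gripper_width: 0.0193
gripper_force: 40.0
```

jog_arm:
  deltas:
    - [[-1, 0.9, 0.03, 0, 0], [-1, 0.8, 0.03, 0, 0], [-1, 0.2, 0, 0, 0], [-1, 0.2, 0, 0, 0], [-1, 0, 0, 0, 0]]

```text
time_s: 43.75
tcp_pos: [0.5441, 0.2364, 0.0472]
eef_rot: [-180.0, -0.2, -178.4]
contact_force: [-7.4, 3.3, 2.7]
gripper_width: 0.0192
gripper_force: 40.0
```

Pin 4 is home too (x 0.544, 7 N). I'll release, retreat to the robot's side and check.

jog_arm:
  deltas:
    - [[-1, 0.1, 0, 0, 0], [-0.43, 0, 0, 0, 0], [-0.43, 0, 0, 0, 0], [-0.43, -0.2, 0, 5, 0], [-0.43, 0, 0, 5, 0], [-0.43, -1, 6, 5, 0], [-0.43, -1, 6, 5, 0], [-0.43, -1, 6, 2, 0]]

```text
time_s: 44.75
tcp_pos: [0.5199, 0.3916, 0.25]
eef_rot: [179.8, 0.2, -178.5]
contact_force: [0.9, 0.4, 0.2]
gripper_width: 0.0251
gripper_force: 0.0
```

jog_arm:
  deltas:
    - [[-0.43, -2, 5, 0, 0], [-0.43, -2, 5, 0, 0], [-0.43, -2, 5, 0, 0], [-0.43, -2, 5, 0, 0], [-0.43, 0, 0, 0, 0], [-0.43, 0, 0, 0, 0]]

```text
time_s: 45.5
tcp_pos: [0.4392, 0.5902, 0.246]
eef_rot: [-180.0, -0.0, -178.4]
contact_force: [0.3, -0.0, 0.2]
gripper_width: 0.0247
gripper_force: 0.0
```

```bash
python3 base.py b4 b1; python3 - <<'E'
from h import *
a=cv2.imread("pics/scene_b4.png")[140:360,225:405];b=cv2.imread("pics/side_b4.png")[140:360,270:410]
cv2.imwrite("pics/c5.png",cv2.resize(cv2.hconcat([a,b]),None,fx=2.5,fy=2.5,interpolation=cv2.INTER_CUBIC))
E
```

```text
{'time_s': 45.5, 'tcp_pos': [0.4392, 0.5902, 0.246], 'eef_rot': [-179.9538, -0.006, -178.3806], 'contact_force': [0.3139, -0.0065, 0.2055], 'gripper_width': 0.0247, 'gripper_force': 0.0, 'joints': [68.4619, 26.2869, 9.5931, 0.0133, -73.3511, -156.8462]}
scene A 16.9 scene B 17.1 scene C 9.7 scene D 17.7 scene lid 15.1 
side A 50.3 side B 49.1 side C 40.6 side D 35.9 side lid 63.4
```

View pics/c5.png

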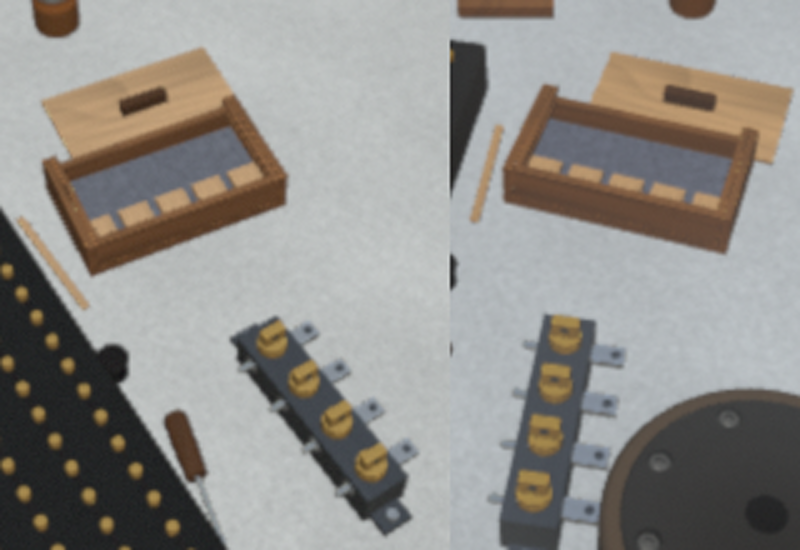

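All four pins are through the block with their heads on the face. The lid is flat on the bench and nothing else has moved, so I'm handing it in.

```bash
python3 -c "
from plant import r
print(r.close_job())"
```

```text
the job is handed in; nothing more can be done
None
```

I handed the job in at about 45 s: the lid lies flat on the bench, and all four capsules are turned into line and pinned fully home; the hand-in call returned no verdict.

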